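# Drag a dropped washer out from under the perforated shelf

### The job

The pad plate's spindle washer has dropped into the drip tray under the low perforated shelf. Take the flat hook, lower it flat onto the tray floor with its arm beyond the washer, and, keeping it flat and lightly pressed on the tray at heel and nose alike, draw the washer out until it lies in the tray wholly clear of the shelf's front edge. Then lay the hook flat on the bench off the tray; do not shove the washer deeper, press hard on the tray or shelf, or disturb the red drawer and the things on the shelf.

Things in the scene. Friction and masses are not known exactly. Their poses are not given: they have to be found in the camera images.
- shelf: Low galvanised perforated shelf, fixed: 640 mm wide (y), 220 deep (x), deck top 68 mm above the bench; one sees through its square holes. Origin on the bench under the middle of its front edge (nearest the robot); +x runs level in under it. A flange all round hangs down to 52 mm above the bench; four angle feet at the corners. Carries the drip tray (tray_line).
- tray_line (a point): Drip tray under the shelf: flat floor, y -190 to 190 mm, from 225 mm in front of the shelf's front edge to 185 mm behind it; side and back rims 8 mm, open front. It turns on screws, set stiff, on a line along y over this point (on the floor, 24 mm up, 40 mm behind the edge) and falls to the front by 0.5 to 4 degrees, never reported: feel it. Rigid: 1 mm too low can mean over 10 N.
- washer_mid (a point): Dark steel spindle washer, 34 mm across, 5 mm thick, bore 15 mm, 20 to 45 g, flat on the tray floor, 30 to 60 mm behind the shelf's front edge and up to 90 mm to either side of its middle. The point is its centre, 2.5 mm above the tray floor.
- hook_grip (a point): Flat drag hook, loose, 140 g, on the bench right of the tray: bar 24 mm wide, 5 thick, black grip on top. The point is the grip's centre, 21 mm above the bar's underside; x runs to the nose, z up. Grip 70 mm long (x), 24 wide (y), from 5 to 37 mm above the underside. Bar from 55 mm behind the point to 162 ahead. Heel (hook_c1): up to 110 mm ahead; nose: beyond (hook_c2), with the arm (hook_c3).
- hook_arm (a point): Middle of the rear edge of the hook's arm, which catches the washer: same axes, 150 mm ahead of the grip and 30 mm to +y, half-way up the 5 mm. The arm stands out to the +y side of the bar only, 12 to 48 mm off its centre line, 12 mm wide (x). Pressed at the nose alone the bar turns in the fingers (about 1 N per mm, slips at some 4 N); flat on heel and nose it feels rigid.
- sprayer: Blue plastic sprayer bottle with two trigger heads back to back (156 mm from nozzle to nozzle), bottle 82 mm across, 200 mm tall, 0.45 kg, loose on the rear half of the deck. Origin: centre of its underside. To be left alone; it trades places with the brush stand and the pad plate.
- brushes: Clear acrylic stand with three short brushes, 50 x 130 mm, 118 mm tall, 0.4 kg, loose on the rear half of the deck. Origin: centre of its underside. To be left alone.
- padplate: Round aluminium pad plate with a hub, 125 mm across, 22 mm high, 0.3 kg, loose on the rear half of the deck. Origin: centre of its underside. To be left alone.
- drawer (a joint): Tilt-out red plastic drawer front in a grey case (130 x 150 mm, 115 mm high) at the left end of the shelf as seen from the robot: 0 when shut, grows in rad as it tilts out. To be left shut.

How it is judged:
On the way, in this order (a step that is already met when the one before it is completed fails the run):
1. the hook reaches under the shelf, bearing flat on the tray at heel and nose, beside the washer, which is still under the shelf (contact force between hook_c1 and shelf above 0.3 N and contact force between any of hook_c2, hook_c3 and shelf above 0.3 N and x of hook_c3 in the frame of shelf above 0.04 m and x of washer_mid in the frame of shelf above 0.02 m), for 0.3 s.
2. the washer is drawn wholly clear of the shelf's front edge with the hook still bearing flat on the tray at heel and nose (contact force between hook_c1 and shelf above 0.3 N and contact force between any of hook_c2, hook_c3 and shelf above 0.3 N and x of washer_mid in the frame of shelf below -0.02 m), for 0.1 s.
At the end, for the whole second after the job is handed in: the washer lies in the tray with its centre at least 20 mm in front of the shelf's front edge; the hook lies flat and still on the bench, touching neither tray, shelf nor washer (x of washer_mid in the frame of shelf between -0.22 and -0.02 m and y of washer_mid in the frame of shelf between -0.19 and 0.19 m and height (world z) of washer_mid below 0.032 m and contact force between hook and shelf below 0.05 N and contact force between hook and washer below 0.05 N and height (world z) of hook_grip below 0.03 m and angle between hook_grip's own z axis and vertical below 0.08 rad and linear speed of hook below 0.02 m/s).
It fails at once if the hook presses on the tray or the shelf with more than 20 N (contact force between hook and shelf above 20 N).
It fails at once if the washer is shoved deeper under the shelf (x of washer_mid in the frame of shelf above 0.095 m).
It fails at once if a thing on the shelf is shifted by more than 15 mm, or the red drawer is tilted out (distance of any of sprayer, brushes, padplate from where it was at the start of the episode above 0.015 m or value of joint drawer above 0.1 rad).
It also fails if it takes over 72 s, if anything falls off the work surface, if the arm or the gripper's body presses on something with over 40 N, if the wrist force passes 120 N, or if a joint passes its speed limit or range.

### The arm

A 6-joint arm with a two-finger parallel gripper is mounted at the origin on the work surface. World frame = base frame: x ahead of the robot, y to its left, z up, the work surface at z = 0. Lengths are in m, angles in rad, forces in N, time in s.
With the tool pointing down it reaches from about 0.275 to 0.75 m from the base axis. Payload 10.2 kg.
Tool frame: the origin (TCP) lies midway between the tips of the shut fingers; the grasp point (between the pads) lies 19 mm behind it (grasp_offset is the distance from the TCP to the grasp point, in m); z points along the fingers, y is the direction in which the jaws open and shut (so a half turn about z gives the same grasp; the last joint's range is limited). The gripper opens to 88 mm and grips with 3 to 60 N. Pads are 18 mm wide; open, the fingers measure 123 mm over their backs; the gripper's body (75 mm by 187 mm) begins 45 mm behind the grasp point.
Start: joints at [1.07, 0.313, 1.498, -0, 1.331, -0.223], TCP at [0.144, 0.505, 0.239] pointing down, gripper open.
Joint ranges: [-2.94, 2.94], [-0.97, 2.17], [0.19, 2.56], [-1.23, 4.37], [0.02, 3.11], [-2.88, 2.88]. Speed limits (rad/s): [2.39, 2.39, 3.01, 3.14, 3.14, 3.14].

### API

Orientations are given as [roll, pitch, yaw] about the fixed x, y, z axes, in that order (R = Rz(yaw) Ry(pitch) Rx(roll)).
In Python, from workcell import * gives the robot as it stands.
- The arm moves only by the shell command python3 -m crank 'ROWS' [OPENING] [FORCE]. ROWS is JSON, a list of rows, each an object with "offset": the shift along the tool's x, y, z in m, a list of three; "spin": the turn about the tool's z in rad. A call has 1 to 8 rows; each row is the pose to reach, as a shift and turn from the pose commanded when the call began, along the tool's axes at that moment; what a row does not reach only later rows make up. A row lasts 1/8 s, in which the tool goes at most 62.5 mm and 10.7 degrees, less where a joint would pass 70% of its speed; a pose out of reach is approached as far as the arm can. A call with a gripper value outside its range is refused whole. OPENING is the opening, from 0 (shut) to 1 (fully open), set as the call begins (- or left out, the last holds). The fingers move at their own pace and stop on an object; FORCE is the grip in N (left out, the last holds). Time passes only in rows, so rows that repeat a pose let the fingers close. It gives the time, the measured TCP pose, the force and the opening at its end, in the units of the state.
- read_state(): the state, without advancing time (a new reading comes with each control period).
- read_camera(name): name is "side" or "top"; returns a dict with "pixels" (400x640x3 uint8, blue, green, red), "intrinsics" (3x3 intrinsics, pixels), "distortion" ([k1, k2, p1, p2, k3] as OpenCV has them; the pictures are not rectified), "cam_to_world" (4x4, takes a point from camera to world coordinates). Camera axes: x right, y up, looking along -z (the intrinsics and any distortion apply to the point x, -y, -z); pixel columns grow to the right and rows downward; lengths in m; the calibration is good to about 2 mm. A picture is of the moment at which its call begins. There is no depth.
- job_done(): hands the job in, once; it reports no verdict.
The state is a dict: "time": time; "q": joint angles; "qvel": joint speeds; "joint_torque": joint torques, N m; "ee_pos": TCP position; "tcp_rot": TCP orientation; "ft_force": force on the tool from outside, world axes, zero at the start; "torque": the same for the moment, N m; "finger_gap": opening from 0.0 (shut) to 1.0 (fully open).
Only numpy, scipy, OpenCV 4.12 (cv2) and the standard library are available. Lean on these libraries where they do the work, as an engineer would, in place of code of your own. Each camera call takes 0.05 s, during which the arm holds its last target. There are 200 camera calls.

## Working session

There is one attempt and no reset: what is moved stays moved. The work goes in short steps, Python scripts to look and compute and a shell command to move; the robot and the scene stay as the last step left them, time stands still between calls to the robot, and variables do not carry over. Pictures are saved under pics/ and viewed, about 8 in all and at most 12, crops included, and the job is handed in when it is done.

```bash
mkdir -p pics
cat > h.py <<'E'
import numpy as np, cv2
from workcell import *
def ray(c,uv):
    p=cv2.undistortPoints(np.array([[uv]],float),np.array(c["intrinsics"],float),np.array(c["distortion"],float))[0,0]
    T=np.array(c["cam_to_world"]); d=T[:3,:3]@np.array([p[0],-p[1],-1.]); return T[:3,3],d/np.linalg.norm(d)
def onz(c,uv,z):
    o,d=ray(c,uv); return o+d*(z-o[2])/d[2]
def proj(c,P):
    T=np.array(c["cam_to_world"]); q=T[:3,:3].T@(np.array(P,float)-T[:3,3])
    q=np.array([[q[0],-q[1],-q[2]]]); return cv2.projectPoints(q,np.zeros(3),np.zeros(3),np.array(c["intrinsics"],float),np.array(c["distortion"],float))[0].ravel()
E
python3 - <<'E'
from h import *
for n in("top","side"):
    c=read_camera(n); cv2.imwrite(f"pics/{n}0.png",c["pixels"]); print(n,np.round(c["cam_to_world"],3).tolist(),np.round(c["intrinsics"],1).tolist(),c["distortion"])
s=read_state(); print({k:np.round(v,3).tolist() for k,v in s.items()})
E
```

```text
top [[-0.01, 0.99, -0.144, 0.434], [-1.0, -0.009, 0.011, -0.039], [0.01, 0.144, 0.99, 1.234], [0.0, 0.0, 0.0, 1.0]] [[403.7, 0.0, 318.4], [0.0, 403.7, 202.6], [0.0, 0.0, 1.0]] [-0.09999702  0.          0.          0.          0.        ]
side [[-0.999, 0.038, -0.035, 0.549], [-0.051, -0.624, 0.78, 0.907], [0.008, 0.78, 0.625, 0.824], [0.0, 0.0, 0.0, 1.0]] [[439.4, 0.0, 320.2], [0.0, 439.4, 192.5], [0.0, 0.0, 1.0]] [-0.07171451  0.          0.          0.          0.        ]
{'time': 0.1, 'q': [1.07, 0.313, 1.498, 0.0, 1.331, -0.223], 'qvel': [0.001, -0.001, -0.002, 0.001, 0.0, 0.0], 'joint_torque': [0.004, -40.281, -25.264, 0.07, 0.034, -0.0], 'ee_pos': [0.144, 0.505, 0.238], 'tcp_rot': [-3.141, -0.0, 2.864], 'ft_force': [0.459, 1.115, 0.03], 'torque': [-0.031, -0.009, -0.001], 'finger_gap': 0.998}
```

View pics/top0.png

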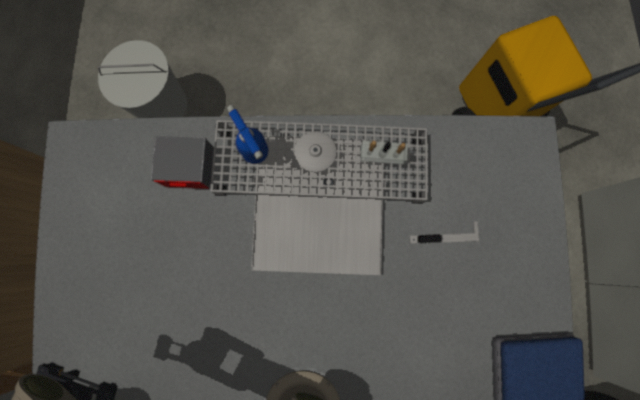

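View pics/side0.png

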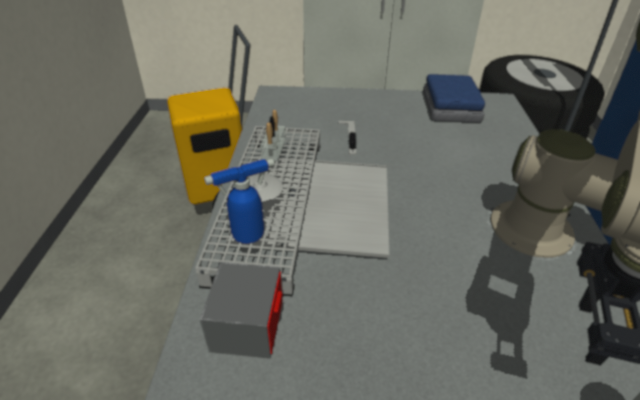

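The top view shows the shelf (front edge about (211,193) to (428,200)), the tray in front, and the hook at about (410..480, 225..245) with its nose to the right. The washer may be at (325,182). Next I'll zoom in there.

Run:
```python
from h import *
a=cv2.imread("pics/top0.png"); 
x=cv2.resize(a[150:210,205:435],None,fx=3.4,fy=3.4,interpolation=cv2.INTER_CUBIC)
y=cv2.resize(a[210:255,395:495],None,fx=6,fy=6,interpolation=cv2.INTER_CUBIC)
o=np.zeros((x.shape[0]+y.shape[0],max(x.shape[1],y.shape[1]),3),np.uint8); o[:x.shape[0],:x.shape[1]]=x;o[x.shape[0]:,:y.shape[1]]=y
o=np.clip(o.astype(float)*1.3,0,255).astype(np.uint8)
cv2.imwrite("pics/crop.png",o);print(o.shape)
g=a[165:197,300:350].max(2)
print(a[172:192,315:335].max(2))
# tray corners, hook colours
c=read_camera("top")
for n,uv,z in [("shelfFL",(211,193),.068),("shelfFR",(428,201),.068),("shelfBL",(216,122),.068),("shelfBR",(428,128),.068),("trayFL",(253,270),.02),("trayFR",(382,274),.02)]: print(n,onz(c,uv,z).round(3))
```

```text
(474, 782, 3)
[[ 97  90  83  89 105 103  81  70  69  68  69  71  87 108 112  95  95 109
  106  83]
 [112  91  75  87 109 107  83  70  68  70  70  76  94 116 123 122 120 124
  116  87]
 [123 110  85  91 118 116  95  85  85  82  75  87 113 126 128 129 127 127
  116  88]
 [127 119  98 101 120 124 118 116 117 108  90  97 122 128 129 130 129 129
  117  92]
 [124 122 114 115 125 129 127 124 123 120 109 112 124 128 130 130 128 128
  122 108]
 [118 110 102 109 124 125 118 115 113 109 105 112 121 127 123 120 119 122
  125 117]
 [101  94  84  95 117 115  98  95  99  82  72  78  96 117 109  88  82  93
  107 103]
 [118 109  84  91 118 115  95  88  76  55  45  57  88 116 106  73  55  61
   75  78]
 [128 115  88  94 120 123 118 107  78  47  43  70 107 125 117  91  65  55
   59  68]
 [129 119  91  98 123 131 130 116  78  45  48  84 118 129 125 102  73  55
   53  67]
 [129 119  94 105 125 130 132 118  78  44  52  88 123 131 125 101  72  57
   54  67]
 [130 119 102 116 129 130 131 119  79  50  46  81 118 128 118  91  66  60
   55  71]
 [128 122 111 124 131 130 132 122  98  75  64  76 106 121 107  84  72  70
   74  79]
 [123 120 118 128 131 131 129 125 116 106  97 100 113 122 113 103 100  98
  106 103]
 [103 103 108 120 127 123 121 118 108 105 103 105 116 122 118 113 113 114
  116 117]
 [ 92  83  90 110 119 105  95  91  87  86  85  91 107 120 108  94  93  92
   96  99]
 [110  86  89 117 122 104  93  89  87  85  77  91 117 126 117  96  89  90
   87  82]
 [116  88  92 123 128 124 120 118 117 107  86  93 124 130 129 123 121 119
  107  89]
 [118  89  94 124 132 129 131 131 128 119  89  94 125 132 133 133 131 130
  121 101]
 [119  90  93 123 131 132 133 132 131 118  90  94 124 132 132 132 134 131
  122 104]]
shelfFL [0.635 0.264 0.068]
shelfFR [ 0.606 -0.376  0.068]
shelfBL [0.853 0.256 0.068]
shelfBR [ 0.83  -0.388  0.068]
trayFL [0.41  0.144 0.02 ]
trayFR [ 0.394 -0.24   0.02 ]
```

View pics/crop.png

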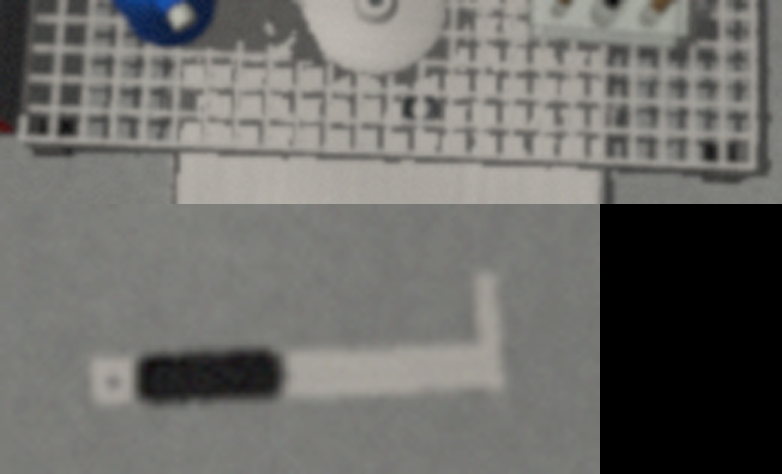

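The crop shows the washer's bore at about (328.5,181.5) in top-image pixels, straddling a rib. The hook is clearly visible, with its arm pointing towards +x.

```bash
cat >> h.py <<'E'
yaw=-0.041; SO=np.array([0.6205,-0.056]); SX=np.array([np.cos(yaw),np.sin(yaw)]); SY=np.array([-SX[1],SX[0]])
def loc(P): d=np.array(P)[:2]-SO; return np.array([d@SX,d@SY])
def wld(l): return SO+l[0]*SX+l[1]*SY
E
python3 - <<'E'
from h import *
c=read_camera("top"); a=c["pixels"]
w=onz(c,(328.5,181.5),.027); print("washer",w.round(4),loc(w).round(4))
r=a[210:255,395:495].max(2).astype(int)
blk=(r<70).astype(np.uint8); n,l,s,ce=cv2.connectedComponentsWithStats(blk); i=1+s[1:,4].argmax()
ys,xs=np.where(l==i); g=onz(c,(xs.mean()+395,ys.mean()+210),.03); print("grip top",g.round(4),s[i])
wh=(r>125).astype(np.uint8); wh[:]=wh
ys,xs=np.where(((r>135)|(l==i))); print(len(xs),xs.min()+395,xs.max()+395,ys.min()+210,ys.max()+210)
# bar centreline: columns of bar ahead of the grip, before the arm
pts=[]
for col in range(s[i][0]+s[i][2]+3, 76):
    yy=np.where(r[:,col]>135)[0]
    if len(yy): pts.append(onz(c,(col+395,yy.mean()+210),.005)[:2])
pts=np.array(pts); f=np.polyfit(pts[:,1],pts[:,0],1); print("line",f, "hook yaw",np.arctan2(-1,-f[0]),pts[0],pts[-1])
ys,xs=np.where(r>135); P=np.array([onz(c,(x+395,y+210),.005)[:2] for x,y in zip(xs,ys)])
h=np.arctan2(-1,-f[0]); d=P@[np.cos(h),np.sin(h)]; print("ends proj",d.min(),d.max(),"grip",g[:2]@[np.cos(h),np.sin(h)])
s2=read_camera("side"); print("washer in side",proj(s2,w),"grip in side",proj(s2,g),[proj(s2,[*wld(q),.068]).round(1) for q in((0,.32),(0,-.32),(.22,-.32))])
E
```

```text
washer [ 0.6743 -0.0842  0.027 ] [ 0.0549 -0.0259]
grip top [ 0.4977 -0.3859  0.03  ] [ 23  24  24  10 201]
201 418 441 234 243Traceback (most recent call last):
  File "<stdin>", line 14, in <module>
IndexError: too many indices for array: array is 1-dimensional, but 2 were indexed
```

Run:
```python
from h import *
c=read_camera("top"); a=c["pixels"]
r=a[210:255,395:495].max(2).astype(int)
t=(np.percentile(r,50)+r.max())/2; print(np.percentile(r,50),r.max())
m=r>t
pts=[]
for col in range(50,76):
    yy=np.where(m[:,col])[0]
    if len(yy): pts.append(onz(c,(col+395,yy.mean()+210),.005)[:2])
pts=np.array(pts); f=np.polyfit(pts[:,1],pts[:,0],1); h=np.arctan2(-1,-f[0]); print("hook yaw",h,pts[0],pts[-1])
ys,xs=np.where(m); P=np.array([onz(c,(x+395,y+210),.005)[:2] for x,y in zip(xs,ys)])
u=np.array([np.cos(h),np.sin(h)]); d=P@u
G=(d.min()*162+d.max()*55)/217*u; v=np.array([-u[1],u[0]]); G=G+v*(pts.mean(0)@v); print("len",np.ptp(d),"grip from ends",G)
s2=read_camera("side"); b=s2["pixels"]
print([proj(s2,p).round(1) for p in([.6743,-.0842,.027],[.4977,-.3859,.03])],[proj(s2,[*wld(q),.068]).round(1) for q in((0,.32),(0,-.32),(.22,-.32))])
gs=b[110:160,335:370].max(2); ys,xs=np.where(gs<60); print("side blk",xs.mean()+335,ys.mean()+110,len(xs))
s=read_state(); T=s["tcp_rot"][2]; 
print("spin",T-(h+np.pi)); d=np.array([*G,0])[:2]-np.array(s["ee_pos"])[:2]; print("offset xy tool",d@[np.cos(T),np.sin(T)],d@[np.sin(T),-np.cos(T)])
```

```text
95.0 131
hook yaw -1.5541513501088826 [ 0.4991024  -0.44177878] [ 0.50090849 -0.52136167]
len 0.2147401918501078 grip from ends [ 0.49860869 -0.38650106]
[array([292.3, 192. ]), array([352.6, 138.4])] [array([294.3, 275.6]), array([320.5, 129.2]), array([256.1, 125.8])]
side blk 352.1145833333333 140.47916666666666 96
spin 1.2763475370623156
offset xy tool -0.5855030080929942 -0.7598695768567604
```

```bash
python3 -m crank '[{"offset":[-0.036,-0.047,0],"spin":0.16},{"offset":[-0.072,-0.094,0],"spin":0.32},{"offset":[-0.108,-0.141,0],"spin":0.48},{"offset":[-0.144,-0.188,0],"spin":0.64},{"offset":[-0.18,-0.235,0],"spin":0.8},{"offset":[-0.216,-0.282,0],"spin":0.96},{"offset":[-0.252,-0.329,0],"spin":1.12},{"offset":[-0.288,-0.376,0],"spin":1.276}]' 0.7 30
cat > to.py <<'E'
import sys
from h import *
s=read_state(); T=s["tcp_rot"][2]; p=np.array(s["ee_pos"])
x,y,z,yw=map(float,sys.argv[1:5]); d=np.array([x,y])-p[:2]
print("pos",p.round(4),"yaw",round(T,4),"F",np.round(s["ft_force"],2),"gap",round(s["finger_gap"],3),"| off",np.round([d@[np.cos(T),np.sin(T)],d@[np.sin(T),-np.cos(T)],p[2]-z],4),"spin",round((T-yw+np.pi)%(2*np.pi)-np.pi,4))
E
python3 to.py 0.498 -0.386 0.1 1.5875
```

```text
time: 1.3
ee_pos: [0.3181, 0.0624, 0.239]
tcp_rot: [3.14, 0.0, 1.582]
ft_force: [0.7, 0.7, -0.0]
finger_gap: 0.699
pos [0.3181 0.0624 0.239 ] yaw 1.5824 F [ 0.74  0.73 -0.  ] gap 0.699 | off [-0.4505  0.1746  0.139 ] spin -0.0051
```

```bash
python3 -m crank '[{"offset":[-0.054,0.021,0]},{"offset":[-0.108,0.042,0]},{"offset":[-0.163,0.063,0]},{"offset":[-0.22,0.085,0]},{"offset":[-0.278,0.108,0.03]},{"offset":[-0.335,0.13,0.06]},{"offset":[-0.392,0.152,0.09]},{"offset":[-0.45,0.1745,0.11],"spin":-0.005}]' 0.7;python3 -m crank '[{"offset":[0,0,0]},{"offset":[0,0,0.02]},{"offset":[0,0,0.04]}]'; python3 to.py 0.498 -0.386 0.008 1.5875
python3 - <<'E'
from h import *
c=read_camera("side"); cv2.imwrite("pics/s1.png",cv2.resize(c["pixels"][60:220,260:460],None,fx=4,fy=3.75))
E
```

```text
pos [0.3181 0.0624 0.239 ] yaw 1.5824 F [ 0.74  0.73 -0.  ] gap 0.699 | off [-0.4505  0.1746  0.231 ] spin -0.0051schema error: expected keys offset, spin
schema error: expected keys offset, spin
```

View pics/s1.png

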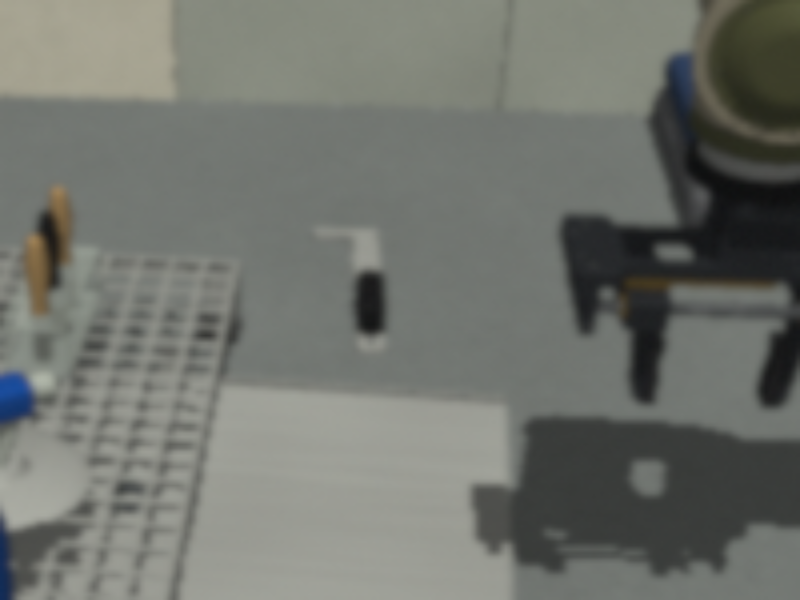

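The move was refused because every row needs a spin. The picture shows the washer through the holes at side pixel (292,191); I predicted (292,192), so its position is confirmed. The hook is untouched.

```bash
python3 -m crank '[{"offset":[-0.054,0.021,0],"spin":0},{"offset":[-0.108,0.042,0],"spin":0},{"offset":[-0.163,0.063,0],"spin":0},{"offset":[-0.22,0.085,0],"spin":0},{"offset":[-0.278,0.108,0.02],"spin":0},{"offset":[-0.335,0.13,0.04],"spin":0},{"offset":[-0.392,0.152,0.06],"spin":0},{"offset":[-0.45,0.1745,0.08],"spin":-0.005}]' 0.7;python3 -m crank '[{"offset":[0,0,0],"spin":0},{"offset":[0,0,0.03],"spin":0},{"offset":[0,0,0.06],"spin":0},{"offset":[0,0,0.06],"spin":0}]'; python3 to.py 0.498 -0.386 0.008 1.5875
python3 - <<'E'
from h import *
c=read_camera("side"); cv2.imwrite("pics/s2.png",cv2.resize(c["pixels"][60:180,280:440],None,fx=5,fy=5))
E
```

```text
time: 2.35
ee_pos: [0.4971, -0.3761, 0.1608]
tcp_rot: [3.141, 0.0, 1.593]
ft_force: [0.6, -0.5, 0.9]
finger_gap: 0.7
time: 2.85
ee_pos: [0.496, -0.3729, 0.1006]
tcp_rot: [-3.139, -0.003, 1.593]
ft_force: [0.6, -0.3, -0.4]
finger_gap: 0.703
pos [ 0.496  -0.3729  0.1006] yaw 1.5934 F [ 0.6  -0.33 -0.4 ] gap 0.703 | off [-0.0131  0.0017  0.0926] spin 0.0059
```

View pics/s2.png

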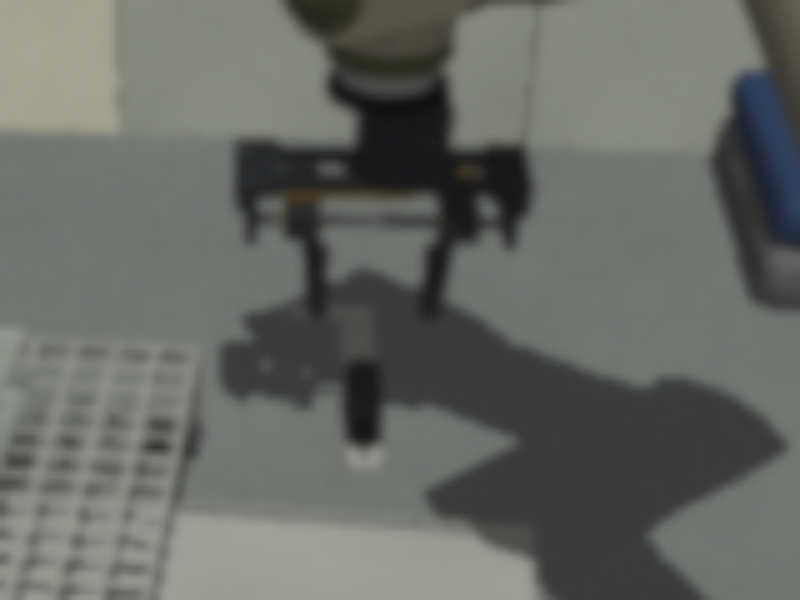

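The fingers straddle the grip line, and the rest of the path down is clear. Next I'll descend and grasp.

```bash
python3 -m crank '[{"offset":[-0.013,0.002,0.03],"spin":0.005},{"offset":[-0.013,0.002,0.06],"spin":0.005},{"offset":[-0.013,0.002,0.08],"spin":0.005},{"offset":[-0.013,0.002,0.092],"spin":0.005},{"offset":[-0.013,0.002,0.092],"spin":0.005},{"offset":[-0.013,0.002,0.092],"spin":0.005}]' 0.7; python3 to.py 0.498 -0.386 0.008 1.5875
```

```text
time: 3.65
ee_pos: [0.4993, -0.3877, 0.0107]
tcp_rot: [3.14, 0.001, 1.588]
ft_force: [-0.0, 0.1, -0.2]
finger_gap: 0.7
pos [ 0.4993 -0.3877  0.0107] yaw 1.5879 F [-0.03  0.1  -0.21] gap 0.7 | off [ 0.0017 -0.0013  0.0027] spin 0.0004
```

```bash
python3 -m crank '[{"offset":[0,0,0],"spin":0},{"offset":[0,0,0],"spin":0},{"offset":[0,0,0],"spin":0},{"offset":[0,0,0],"spin":0},{"offset":[0,0,0],"spin":0},{"offset":[0,0,0],"spin":0}]' 0.1 30; python3 to.py 0.498 -0.386 0.008 1.5875; python3 -m crank '[{"offset":[0,0,-0.03],"spin":0},{"offset":[0,0,-0.06],"spin":0},{"offset":[0,0,-0.09],"spin":0},{"offset":[0,0,-0.09],"spin":0},{"offset":[0,0,-0.09],"spin":0},{"offset":[0,0,-0.09],"spin":0}]'
python3 - <<'E'
from h import *
for i in range(2): print(np.round(read_state()["ee_pos"],4),np.round(read_state()["ft_force"],2));
E
```

```text
time: 4.4
ee_pos: [0.4989, -0.3873, 0.0097]
tcp_rot: [3.142, 0.0, 1.588]
ft_force: [-0.5, -0.6, 0.0]
finger_gap: 0.268
pos [ 0.4989 -0.3873  0.0097] yaw 1.5878 F [-0.54 -0.64  0.05] gap 0.268 | off [ 0.0013 -0.0009  0.0017] spin 0.0003
time: 5.15
ee_pos: [0.4984, -0.3868, 0.098]
tcp_rot: [-3.14, -0.002, 1.588]
ft_force: [-0.1, -0.0, -1.3]
finger_gap: 0.267
[ 0.4984 -0.3868  0.098 ] [-0.14 -0.01 -1.28]
[ 0.4984 -0.3868  0.098 ] [-0.14 -0.01 -1.28]
```

```bash
python3 - <<'E'
from h import *
for q in((-.25,-.10),(-.062,-.10),(-.062,-.06)): print(q,wld(q).round(4))
E
python3 to.py 0.367 -0.1456 0.098 3.1006
```

```text
(-0.25, -0.1) [ 0.3666 -0.1457]
(-0.062, -0.1) [ 0.5545 -0.1534]
(-0.062, -0.06) [ 0.5561 -0.1134]
pos [ 0.4984 -0.3868  0.098 ] yaw 1.5877 F [-0.14 -0.01 -1.28] gap 0.267 | off [ 0.2434 -0.1273 -0.    ] spin -1.5129
```

```bash
python3 -m crank '[{"offset":[0.01,-0.03,0],"spin":-0.1},{"offset":[0.03,-0.06,0],"spin":-0.28},{"offset":[0.06,-0.09,0],"spin":-0.46},{"offset":[0.1,-0.11,0],"spin":-0.64},{"offset":[0.14,-0.127,0],"spin":-0.82},{"offset":[0.18,-0.127,0],"spin":-1.0},{"offset":[0.215,-0.127,0],"spin":-1.18},{"offset":[0.243,-0.127,0],"spin":-1.36}]';python3 -m crank '[{"offset":[0,0,0],"spin":-0.15},{"offset":[0,0,0],"spin":-0.153},{"offset":[0,0,0],"spin":-0.153}]'; python3 to.py 0.367 -0.1456 0.0435 3.1006
python3 - <<'E'
from h import *
c=read_camera("top"); cv2.imwrite("pics/t3.png",cv2.resize(c["pixels"][160:310,220:420],None,fx=4,fy=4))
E
```

```text
time: 6.15
ee_pos: [0.3673, -0.1451, 0.0991]
tcp_rot: [3.141, -0.001, 2.954]
ft_force: [0.9, 0.1, -1.1]
finger_gap: 0.268
time: 6.52
ee_pos: [0.3677, -0.1466, 0.0994]
tcp_rot: [3.141, -0.0, 3.098]
ft_force: [-0.4, -0.3, -2.8]
finger_gap: 0.27
pos [ 0.3677 -0.1466  0.0994] yaw 3.0976 F [-0.42 -0.31 -2.82] gap 0.27 | off [0.0007 0.001  0.0559] spin -0.003
```

View pics/t3.png

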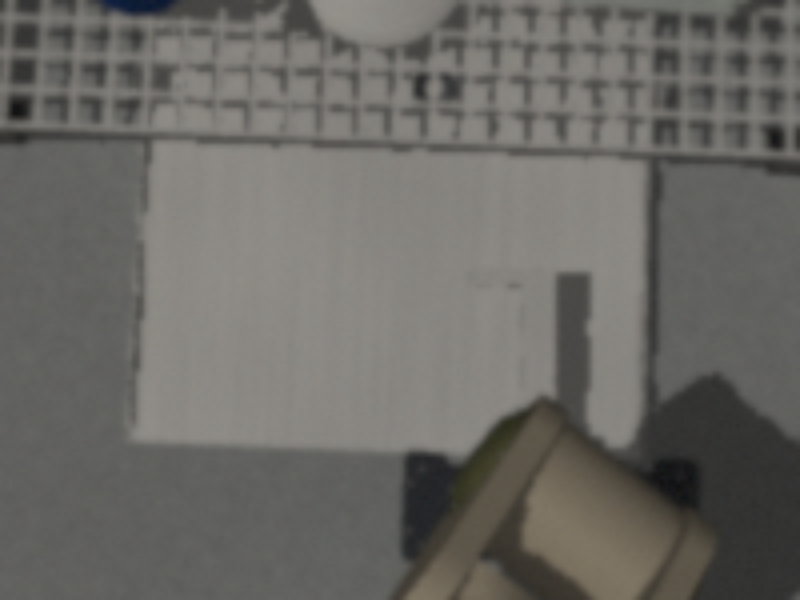

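The hook is held straight with its arm at about (337..354, 228) in top pixels, in front of the shelf and to the right of the washer's column, ready to go in.

```bash
python3 - <<'E'
from h import *
c=read_camera("top"); p=np.array(read_state()["ee_pos"][:2])
print("tip seen",loc(onz(c,(337,228),.092)).round(3),"expected",(loc(p)+[.162,.048]).round(3))
E
python3 -m crank '[{"offset":[0,0,0.02],"spin":-0.003},{"offset":[0,0,0.04],"spin":-0.003},{"offset":[-0.02,0,0.055],"spin":-0.003},{"offset":[-0.05,0,0.055],"spin":-0.003},{"offset":[-0.085,0,0.055],"spin":-0.003},{"offset":[-0.12,0,0.055],"spin":-0.003},{"offset":[-0.155,0,0.055],"spin":-0.003},{"offset":[-0.175,0,0.055],"spin":-0.003}]'; python3 -m crank '[{"offset":[-0.013,0,0],"spin":0},{"offset":[-0.013,0,0],"spin":0},{"offset":[-0.013,0,0],"spin":0},{"offset":[-0.013,0,0],"spin":0}]'; python3 to.py 0.5561 -0.1134 0.0435 3.1006
```

```text
tip seen [-0.092 -0.052] expected [-0.087 -0.053]
time: 7.62
ee_pos: [0.5439, -0.1538, 0.0443]
tcp_rot: [-3.142, 0.0, 3.102]
ft_force: [0.6, 0.6, -1.0]
finger_gap: 0.269
time: 8.12
ee_pos: [0.5551, -0.1542, 0.0446]
tcp_rot: [3.141, -0.0, 3.103]
ft_force: [0.5, 0.2, -1.4]
finger_gap: 0.268
pos [ 0.5551 -0.1542  0.0446] yaw 3.1032 F [ 0.54  0.23 -1.42] gap 0.268 | off [0.0006 0.0408 0.0011] spin 0.0026
```

```bash
python3 -m crank '[{"offset":[-0.002,0.02,0],"spin":0},{"offset":[-0.002,0.041,0],"spin":0},{"offset":[-0.002,0.041,0.001],"spin":0},{"offset":[-0.002,0.041,0.002],"spin":0},{"offset":[-0.002,0.041,0.003],"spin":0},{"offset":[-0.002,0.041,0.004],"spin":0},{"offset":[-0.002,0.041,0.004],"spin":0}]'; for i in 1 2 ; do python3 -m crank '[{"offset":[0,0,0.001],"spin":0},{"offset":[0,0,0.001],"spin":0},{"offset":[0,0,0.001],"spin":0}]'|grep -E "pos|force"; done
python3 - <<'E'
from h import *
c=read_camera("top"); cv2.imwrite("pics/t4.png",cv2.resize(c["pixels"][160:260,280:400],None,fx=6,fy=6,interpolation=cv2.INTER_CUBIC))
E
```

```text
time: 9.0
ee_pos: [0.5591, -0.1134, 0.0405]
tcp_rot: [3.142, -0.0, 3.103]
ft_force: [-0.5, -0.6, -0.7]
finger_gap: 0.268
ee_pos: [0.5591, -0.1132, 0.0396]
ft_force: [-0.2, 0.2, -1.7]
ee_pos: [0.5591, -0.1132, 0.0386]
ft_force: [-0.7, 0.1, -1.0]
```

View pics/t4.png

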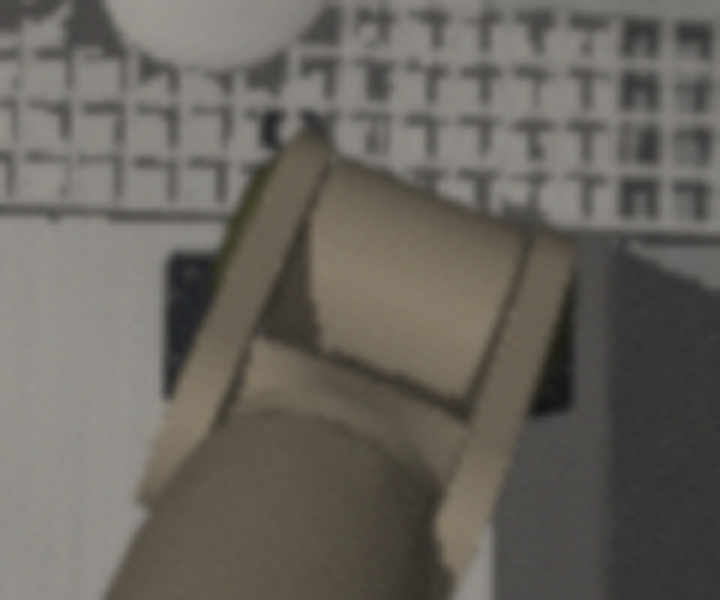

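The washer is unmoved, seen at about (325,182). I'll keep feeling down.

```bash
cat > f.py <<'E'
from h import *
F=[];P=[]
for i in range(4):
    read_camera("side"); s=read_state(); F.append(s["ft_force"]); P.append(s["ee_pos"])
print("F",np.mean(F,0).round(2),"z",np.mean(P,0)[2].round(4), "Ty etc",np.round(s["torque"],3),"loc",loc(np.mean(P,0)).round(4),round(s["time"],1))
E
for i in 1 2 3 4; do python3 -m crank '[{"offset":[0,0,0.001],"spin":0},{"offset":[0,0,0.001],"spin":0}]'>/dev/null; python3 f.py; done
```

```text
F [-0.33 -0.14 -1.39] z 0.0376 Ty etc [ 0.012  0.012 -0.02 ] loc [-0.059  -0.0597] 10.2
F [-0.34 -0.05 -1.61] z 0.0366 Ty etc [0.014 0.078 0.004] loc [-0.059  -0.0597] 10.7
F [ 0.31 -0.04 -1.56] z 0.0356 Ty etc [0.036 0.03  0.011] loc [-0.059  -0.0597] 11.2
F [-0.05 -0.25 -1.16] z 0.0346 Ty etc [-0.005  0.004  0.007] loc [-0.059  -0.0597] 11.6
```

```bash
for i in 1 2 3; do python3 -m crank '[{"offset":[0,0,0.001],"spin":0},{"offset":[0,0,0.001],"spin":0}]'>/dev/null; python3 f.py; done
```

```text
F [-0.31  0.01 -0.14] z 0.0337 Ty etc [ 0.031 -0.122  0.01 ] loc [-0.0589 -0.0597] 12.1
F [-1.03  0.52  1.45] z 0.0327 Ty etc [-0.003 -0.139 -0.01 ] loc [-0.0589 -0.0597] 12.5
F [-3.29  0.48  6.51] z 0.0322 Ty etc [0.106 0.153 0.055] loc [-0.0589 -0.0597] 12.9
```

Nose contact came at TCP z of about 0.034, and the reading went stiff about 1.7 mm lower with the moment reversing. So the heel is bearing too, and the slope is about 0.01. I'll start drawing and keep watching the force.

```bash
python3 -m crank '[{"offset":[0,0,-0.0001],"spin":0},{"offset":[0.003,0,-0.0001],"spin":0},{"offset":[0.006,0,-0.0001],"spin":0},{"offset":[0.01,0,0],"spin":0},{"offset":[0.01,0,0],"spin":0}]'>/dev/null; python3 f.py; python3 f.py
```

```text
F [ 0.73 -0.05  6.57] z 0.032 Ty etc [-0.103 -0.422 -0.021] loc [-0.069  -0.0599] 13.8
F [ 0.89 -0.13  6.77] z 0.032 Ty etc [-0.037 -0.409 -0.015] loc [-0.069  -0.0599] 14.0
```

```bash
python3 -m crank '[{"offset":[0.004,0,0],"spin":0},{"offset":[0.008,0,0],"spin":0},{"offset":[0.012,0,0.0001],"spin":0},{"offset":[0.016,0,0.0001],"spin":0},{"offset":[0.02,0,0.0001],"spin":0},{"offset":[0.02,0,0.0001],"spin":0}]'>/dev/null; python3 f.py
```

```text
F [ 0.11 -0.42  7.27] z 0.0317 Ty etc [-0.098 -0.446 -0.121] loc [-0.0893 -0.0599] 14.9
```

```bash
python3 -m crank '[{"offset":[0.004,0,0],"spin":0},{"offset":[0.008,0,0],"spin":0},{"offset":[0.012,0,0.0001],"spin":0},{"offset":[0.016,0,0.0001],"spin":0},{"offset":[0.02,0,0.0001],"spin":0},{"offset":[0.02,0,0.0001],"spin":0}]'>/dev/null; python3 f.py
```

```text
F [ 0.29 -0.03  7.37] z 0.0315 Ty etc [-0.094 -0.311 -0.002] loc [-0.1096 -0.0598] 15.9
```

```bash
python3 -m crank '[{"offset":[0.004,0,0],"spin":0},{"offset":[0.008,0,0],"spin":0},{"offset":[0.012,0,0.0001],"spin":0},{"offset":[0.016,0,0.0001],"spin":0},{"offset":[0.02,0,0.0001],"spin":0},{"offset":[0.02,0,0.0001],"spin":0}]'>/dev/null; python3 f.py
```

```text
F [-2.41 -0.77  6.47] z 0.0312 Ty etc [-0.124 -0.05  -0.025] loc [-0.1298 -0.0598] 16.8
```

```bash
python3 -m crank '[{"offset":[0.004,0,0],"spin":0},{"offset":[0.008,0,0],"spin":0},{"offset":[0.012,0,0.0001],"spin":0},{"offset":[0.016,0,0.0002],"spin":0},{"offset":[0.02,0,0.0002],"spin":0},{"offset":[0.02,0,0.0002],"spin":0}]'>/dev/null; python3 f.py
```

```text
F [-1.45 -0.05  1.39] z 0.0309 Ty etc [-0.016 -0.051 -0.01 ] loc [-0.1494 -0.0598] 17.8
```

```bash
python3 -m crank '[{"offset":[0.004,0,0],"spin":0},{"offset":[0.008,0,0],"spin":0},{"offset":[0.012,0,0.0001],"spin":0},{"offset":[0.016,0,0.0001],"spin":0},{"offset":[0.02,0,0.0001],"spin":0},{"offset":[0.02,0,0.0001],"spin":0}]'>/dev/null; python3 f.py
python3 - <<'E'
from h import *
c=read_camera("side"); cv2.imwrite("pics/s5.png",cv2.resize(c["pixels"][130:250,260:420],None,fx=5,fy=5,interpolation=cv2.INTER_CUBIC))
E
```

```text
F [-1.16 -0.04  0.54] z 0.031 Ty etc [-0.032 -0.022  0.028] loc [-0.1692 -0.06  ] 18.7
```

View pics/s5.png

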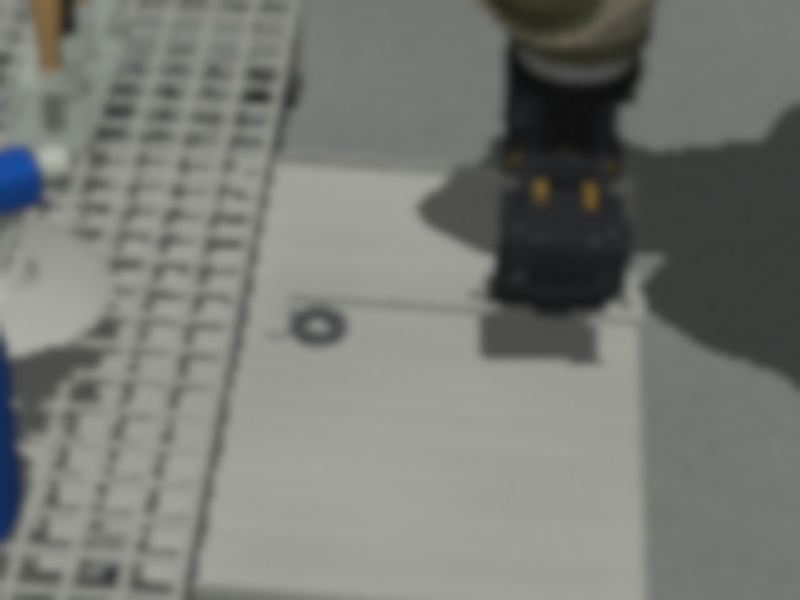

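The washer is clear of the shelf edge, seen at side pixel (323.6,195.4) and held by the arm. The pressing force has fallen to about 2 N, so the heel may be light. I'll press until it reads stiff again while the washer is clear.

```bash
python3 - <<'E'
from h import *
c=read_camera("side"); print("washer loc",loc(onz(c,(323.6,195.4),.026)).round(4))
E
for i in 1 2; do python3 -m crank '[{"offset":[0,0,0.0003],"spin":0},{"offset":[0,0,0.0003],"spin":0}]'>/dev/null; python3 f.py;done
```

```text
washer loc [-0.0367 -0.0211]
F [-1.23 -0.17  0.46] z 0.0307 Ty etc [ 0.036 -0.087  0.037] loc [-0.169 -0.06 ] 19.3
F [-2.6   0.72  5.67] z 0.0306 Ty etc [0.129 0.123 0.041] loc [-0.169 -0.06 ] 19.7
```

```bash
python3 -m crank '[{"offset":[0.003,0,0],"spin":0},{"offset":[0.006,0,0.0001],"spin":0},{"offset":[0.01,0,0.0002],"spin":0},{"offset":[0.01,0,0.0002],"spin":0}]'>/dev/null; python3 f.py
```

```text
F [-0.23 -0.65  7.06] z 0.0305 Ty etc [-0.136 -0.222  0.001] loc [-0.179  -0.0603] 20.4
```

Flat and bearing at about 8 N in total, with the washer about 45 mm clear. I'll back off the arm, lift, and carry the hook back to its place on the bench.

```bash
python3 -m crank '[{"offset":[-0.003,0,-0.001],"spin":0},{"offset":[-0.004,0,-0.004],"spin":0},{"offset":[-0.004,0,-0.02],"spin":0},{"offset":[-0.004,0,-0.04],"spin":0},{"offset":[-0.004,0,-0.07],"spin":0},{"offset":[-0.004,0,-0.07],"spin":0}]'; python3 to.py 0.45 -0.386 0.1 1.5875
```

```text
time: 21.18
ee_pos: [0.4437, -0.109, 0.1013]
tcp_rot: [-3.14, 0.002, 3.104]
ft_force: [0.5, 0.5, -2.3]
finger_gap: 0.268
pos [ 0.4437 -0.109   0.1013] yaw 3.104 F [ 0.53  0.48 -2.27] gap 0.268 | off [-0.0167 -0.2765  0.0013] spin 1.5165
```

```bash
python3 -m crank '[{"offset":[0.02,-0.02,0],"spin":0.18},{"offset":[0.02,-0.05,0],"spin":0.36},{"offset":[0.01,-0.09,0],"spin":0.54},{"offset":[0,-0.13,0],"spin":0.72},{"offset":[-0.005,-0.17,0],"spin":0.9},{"offset":[-0.01,-0.21,0],"spin":1.08},{"offset":[-0.015,-0.25,0],"spin":1.26},{"offset":[-0.017,-0.276,0],"spin":1.44}]';python3 -m crank '[{"offset":[0,0,0.02],"spin":0.077},{"offset":[0,0,0.04],"spin":0.077},{"offset":[0,0,0.06],"spin":0.077},{"offset":[0,0,0.075],"spin":0.077},{"offset":[0,0,0.085],"spin":0.077},{"offset":[0,0,0.085],"spin":0.077}]'; python3 f.py;  python3 to.py 0.45 -0.386 0.0095 1.5875
```

```text
time: 22.18
ee_pos: [0.4492, -0.3863, 0.0982]
tcp_rot: [-3.14, -0.002, 1.657]
ft_force: [-0.0, 0.2, -1.9]
finger_gap: 0.269
time: 22.92
ee_pos: [0.4496, -0.385, 0.0145]
tcp_rot: [-3.141, -0.001, 1.587]
ft_force: [-0.2, 0.5, -1.6]
finger_gap: 0.27
F [ 0.22  0.02 -1.82] z 0.0156 Ty etc [-0.055  0.076 -0.078] loc [-0.1569 -0.3362] 23.1
pos [ 0.45   -0.3855  0.0159] yaw 1.5869 F [ 0.64  0.08 -2.21] gap 0.274 | off [-0.0005 -0.      0.0064] spin -0.0006
```

Next, lower onto the bench in small steps, then release and rise.

```bash
for i in 1 2 3 4 5; do python3 -m crank '[{"offset":[0,0,0.001],"spin":0},{"offset":[0,0,0.001],"spin":0}]'>/dev/null; python3 f.py; done
```

```text
F [-0.33 -0.15 -1.46] z 0.0143 Ty etc [-0.048  0.1   -0.023] loc [-0.1571 -0.336 ] 23.6
F [-0.28 -0.02 -1.6 ] z 0.0132 Ty etc [-0.017  0.05  -0.042] loc [-0.1571 -0.336 ] 24.0
F [-0.41  0.17 -1.2 ] z 0.0122 Ty etc [-0.003  0.007 -0.012] loc [-0.1571 -0.336 ] 24.5
F [-0.27  0.26 -1.36] z 0.0112 Ty etc [-0.031  0.077 -0.005] loc [-0.1571 -0.336 ] 24.9
F [-0.13 -0.11 -1.55] z 0.0102 Ty etc [0.015 0.015 0.038] loc [-0.1571 -0.336 ] 25.4
```

```bash
python3 -m crank '[{"offset":[0,0,0.0003],"spin":0},{"offset":[0,0,0.0003],"spin":0},{"offset":[0,0,0.0003],"spin":0},{"offset":[0,0,0.0003],"spin":0},{"offset":[0,0,0.0003],"spin":0}]' 0.6; python3 -m crank '[{"offset":[0,0,-0.02],"spin":0},{"offset":[0,0,-0.06],"spin":0},{"offset":[0,0,-0.12],"spin":0},{"offset":[0.03,0,-0.17],"spin":0},{"offset":[0.08,-0.04,-0.2],"spin":0},{"offset":[0.13,-0.09,-0.2],"spin":0},{"offset":[0.18,-0.12,-0.2],"spin":0},{"offset":[0.18,-0.12,-0.2],"spin":0}]'
python3 - <<'E'
from h import *
c=read_camera("top"); d=read_camera("side")
cv2.imwrite("pics/e6.png",np.hstack([cv2.resize(c["pixels"][100:300,200:500],(400,267)),cv2.resize(d["pixels"][80:280,200:500],(400,267))]))
a=c["pixels"].max(2); m=((a<75)).astype(np.uint8); m[:203]=0;m[270:]=0;m[:,:260]=0;m[:,380:]=0
ys,xs=np.where(m); print(len(xs),xs.mean(),ys.mean(),np.ptp(xs),np.ptp(ys),"washer",loc(onz(c,(xs.mean(),ys.mean()),.024)).round(4))
E
```

```text
time: 26.0
ee_pos: [0.4498, -0.3853, 0.0099]
tcp_rot: [3.142, 0.0, 1.587]
ft_force: [0.1, -0.2, -0.6]
finger_gap: 0.598
time: 27.0
ee_pos: [0.3255, -0.205, 0.2101]
tcp_rot: [3.141, 0.0, 1.588]
ft_force: [-0.2, -0.5, 0.6]
finger_gap: 0.596
52 340.34615384615387 228.51923076923077 56 59 washer [-0.0871 -0.0655]
```

View pics/e6.png

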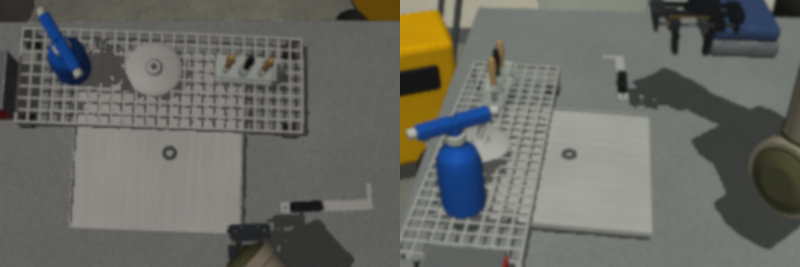

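The picture shows the washer in the tray at top pixel (327,215), well clear of the shelf. The hook lies flat on the bench off the tray, and the things on the shelf are unmoved.

Run:
```python
from h import *
c=read_camera("top"); print("washer",loc(onz(c,(327.4,214.8),.024)).round(4)); print(job_done())
```

```text
washer [-0.0469 -0.0254]
the job is handed in; nothing more can be done
None
```

I drew the washer out from under the shelf, laid the hook flat on the bench to the right of the tray, and handed the job in at about 27 s of the 72 s allowed.

- **Washer:** the last measurement puts it 47 mm in front of the shelf's front edge, 25 mm right of its middle, in the tray.
- **Hook and surroundings:** the final pictures show the hook lying on the bench touching nothing. By eye, the sprayer, brushes and pad plate look unmoved. I could see only a little of the red drawer in the last pictures, so I did not check it closely.
- **Pressing force:** I measured no more than about 8–9 N on the tray, against the limit of 20 N. The tray's slope felt like roughly 0.6°.

**Checks that disagreed or were only inferred:**
- **Heel contact:** on the last 40 mm of the first pull the pressing force dropped to about 2 N, so the heel was probably light there. I pressed down again to about 7 N with the washer already 37 mm clear, then drew it another 10 mm at about 8 N. I inferred heel and nose contact from the force and moment readings and did not see it directly.
- **Colour mask:** my first automatic washer reading at the end (87 mm in front) was wrong because the mask also picked up other dark pixels. I replaced it with the washer's pixel position read from the picture.

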